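# Feel the gap under a proof press's pressure bar

### The arm

A 6-joint arm with a two-finger parallel gripper is mounted at the origin on the work surface. World frame = base frame: x ahead of the robot, y to its left, z up, the work surface at z = 0. Lengths are in mm, angles in rad, forces in N, time in s.
With the tool pointing down it reaches from about 275 to 750 mm from the base axis. Payload 10.2 kg.
Tool frame: the origin (TCP) lies between the finger pads; the fingertips stand 11 mm ahead of it and the grasp point (between the pads) lies 8 mm behind it (ctrl.tip_extent is the distance from the TCP to the fingertips, in mm); z points along the fingers, y is the direction in which the jaws open and shut (so a half turn about z gives the same grasp; the last joint's range is limited). The gripper opens to 85 mm and grips with 20 to 120 N. Pads are 22 mm wide; open, the fingers measure 114 mm over their backs; the gripper's body (76 mm by 85 mm) begins 54 mm behind the grasp point. The pads swing forward as they close: fully open they stand 13 mm farther back than shut.
Start: joints at [-0.223, 0.313, 1.498, -0, 1.331, -0.223], TCP at [525.006, -0.014, 242.294] pointing down, gripper open.
Joint ranges: [-2.94, 2.94], [-0.97, 2.17], [0.19, 2.56], [-1.23, 4.37], [0.02, 3.11], [-2.88, 2.88]. Speed limits (rad/s): [2.39, 2.39, 3.01, 3.14, 3.14, 3.14].

### API

Orientations are given as a unit quaternion [w, x, y, z].
In Python, from rig import ctrl gives the robot as it stands.
- The arm moves only by the tool apply_moves, never from a script. Its argument "commands" is a list of rows, each a list of 5 numbers: the finger opening in cm, from 0 to 8.54, then the shift along the tool's x, y, z in cm, then the turn about the tool's z in rad. In form: [[jaw, dx, dy, dz, roll], ...]. A call has 1 to 12 rows; each row shifts and turns the commanded pose from where the row before left it, along the tool's axes as they then stand; what a row does not reach is not made up. A row lasts 1/12 s, in which the tool goes at most 41.7 mm and 7.16 degrees, less where a joint would pass 70% of its speed; a pose out of reach is approached as far as the arm can. A call with a gripper value outside its range is refused whole. The fingers move at their own pace and stop on an object; "squeeze" is the grip in N (left out, the last holds). Time passes only in rows, so rows that do not move let the fingers close. It gives the time, the measured TCP pose, the force and the opening at its end, in the units of the state.
- ctrl.sense(): the state, without advancing time (a new reading comes with each control period).
- ctrl.capture(name): name is "scene" or "side" or "wrist"; returns the picture (384x512x3 uint8, red, green, blue); there is no depth.
- ctrl.camera_info(name): a dict with "fov_y" (degrees; the focal length in pixels is half the picture's height over the tangent of half this angle, whatever the lens; pixels are square), "cx", "cy" (the principal point, pixels), "camera_from_world" (4x4, takes a point from world to camera coordinates). Camera axes: x right, y down, z forward; pixel columns grow to the right and rows downward; lengths in mm; the calibration is good to about 2 mm. The wrist camera is an equidistant fisheye: a pixel r from the principal point sees the ray r / f radians off the axis. A picture is of the moment at which its call begins: read the wrist's pose just before it. camera_info takes no time and is no camera call; for the wrist camera it gives the pose at the moment of the call.
- ctrl.finish_job(): hands the job in, once; it reports no verdict.
The state is a dict: "time_s": time; "joints": joint angles; "dq": joint speeds; "tau": joint torques, N m; "eef_pos": TCP position; "ee_rot": TCP orientation; "force": force on the tool from outside, world axes, zero at the start; "wrist_torque": the same for the moment, N m; "grip_width": opening from 0.0 (shut) to 1.0 (fully open).
Only numpy, scipy, OpenCV 4.12 (cv2) and the standard library are available. Lean on these libraries where they do the work, as an engineer would, in place of code of your own. Each camera call takes 0.05 s, during which the arm holds its last target.

### The job

Pick up the yellow-handled taper feeler and, with its blade and not with the gripper, lever the orange cover of the small proof press well open by its black lip, to about 60 degrees or more; it stays where it is left. Then slide the blade straight in, flat along the stone and under the middle of the sprung steel pressure bar, until it drags snugly and has lifted the bar by about 1.5 mm; never lift the bar more than 4 mm. Finish while holding the feeler right there in the gripper, and leave the tin, the jar and the stone offcut alone.

Things in the scene. Friction and masses are not known exactly. Their poses are not given: they have to be found in the camera images.
- grip (a point): Centre of the feeler's yellow handle (lies flat on the bench at the start), 15 mm above its underside. x axis = along the blade towards the tip, z up. Handle 80 mm long (x), 16 wide (y), 30 high. The blade leaves the handle's front 40 mm ahead of this point, its lower face level with the handle's underside.
- tip (a point): End of the feeler's blade, on its lower face: 135 mm ahead (x) of the handle's centre and 15 mm below it. x axis = the way the blade points.
- feeler: The whole taper feeler (loose, 0.12 kg), origin under the handle's centre at its underside; axes as grip. Steel blade 14 mm wide, 95 mm long, 2 mm thick at the tip, growing by 0.06 mm per mm towards the handle (7.7 mm there).
- press: Fixed proof press: green bed 180 x 180 mm, 40 high, a pale litho stone on it, 170 (x) by 150 mm, its top 65 mm above the bench. Origin at the middle of the bed's underside, on the bench. Its front faces its -x (roughly to the robot); the blade goes in along its +x, at its y = 0. It carries the orange cover.
- hinge (a point): Middle of the cover's hinge axis (along the press's y), at the press's rear: x = +75 mm, z = 112 mm in the press's frame.
- cover (a joint): Angle of the orange cover: 0 = shut, grows as its front swings up and back, stop at 1.6 rad; 0 to 0.06 at the start. Stiff hinge (0.15 N m): it stays where it is left; lifting takes about 2 N at the lip. Shut, its front skirt (outer face 138 mm in front of the hinge axis) reaches down to 2 mm above the stone and shuts off the gap.
- lip (a point): Middle of the underside of the cover's black lip, a ledge 14 mm deep (x), 90 wide (y) standing out from the skirt; moves with the cover. Shut, it reaches 138 to 152 mm in front of the hinge axis, underside 30 mm below the axis, 17 mm above the stone: the tip goes in below it, to the skirt, and lifts; lip and skirt form a notch for the tip that turns with the cover.
- head: Fixed head of the press: two steel columns at y = -55 and +55 mm and the dark steel pressure bar on them, 134 mm long (y), 60 deep (x from -40 to +20 mm in the press's frame), 18 high, free to rise. Origin above the press's origin by 0 to 1.5 mm, which changes the gap under the bar; same axes.
- mouth (a point): Mouth of the gap: below the bar's lower front edge, at the middle of its length, near the top of the stone, 36 mm in front of the press's origin. The bar's underside rests 3.5 to 5 mm above the stone (it differs); its front edge is bevelled about 3.5 mm high. The stone reaches 49 mm out in front of this point.
- bar (a joint): Lift of the sprung pressure bar in m: 0 at rest, grows as the blade's taper raises it, stop at 0.008. It presses down with about 3 N plus 0.9 N per mm.
- ink_tin: Tin, 76 mm across, 60 mm high, to be left alone; origin under its centre.
- gum_jar: Jar with black lid, 66 mm across, 90 mm high, to be left alone; origin under its centre.
- offcut: Pale stone block 80 x 100 x 50 mm, to be left alone; origin under its centre.

How it is judged:
By the outcome, as a careful person would: the job done as asked, in the order asked, and still so for the second after the job is handed in, while the arm keeps its last pose, push and grip.
It also fails if it takes over 67 s, if anything falls off the work surface, if the arm or the gripper's body presses on something with over 40 N, if the wrist force passes 120 N, or if a joint passes its speed limit or range.

## Working session

There is one attempt and no reset: what is moved stays moved. The work goes in short steps, Python scripts to look and compute and a tool call to move; the robot and the scene stay as the last step left them, time stands still between calls to the robot, and variables do not carry over. Pictures are saved under pics/ and viewed, and the job is handed in when it is done.

Besides the shell and the picture viewer there is one more tool, called after "Request:" in YAML: its name, and indented under it one key for each argument. apply_moves: Moves the arm, as the interface text tells. Its arguments: {"type":"object","properties":{"commands":{"type":"array"},"squeeze":{"type":"number"}},"required":["commands"]}

```bash
ls; mkdir -p pics
python3 - <<'E'
from rig import ctrl
import cv2,numpy as np
print(ctrl.sense())
for n in ("scene","side","wrist"):
    i=ctrl.camera_info(n); print(n,i)
    im=ctrl.capture(n); cv2.imwrite(f"pics/{n}0.png",im[:,:,::-1])
E
```

```text
pics
{'time_s': 0.0, 'joints': array([-2.23394958e-01,  3.13480950e-01,  1.49841076e+00,  1.69652802e-05,
        1.33099457e+00, -2.23400023e-01]), 'dq': array([-1.66731436e-03,  7.97494066e-04,  6.95394994e-04, -6.15868698e-05,
        3.28827406e-04, -1.35857976e-03]), 'tau': array([-5.78409599e-04, -4.12261176e+01, -2.59742296e+01, -3.58453699e-04,
        4.11797926e-03, -1.23038126e-05]), 'eef_pos': array([5.24769995e+02, 4.68640970e-02, 2.41729135e+02]), 'ee_rot': array([-5.51717533e-04,  7.07106271e-01,  7.07106996e-01, -3.37702549e-04]), 'force': array([-0.2015012 , -0.13534958, -0.0741162 ]), 'wrist_torque': array([0.02657521, 0.0046772 , 0.07228343]), 'grip_width': 1.0018493243983304}
scene {'fov_y': 42.637663777174, 'cx': 253.3956414550074, 'cy': 191.73361194972452, 'camera_from_world': array([[ 8.41519264e-01,  5.39697955e-01,  2.39049430e-02,
        -5.25247643e+02],
       [ 2.99262073e-01, -4.28868082e-01, -8.52358129e-01,
        -1.06466253e+02],
       [-4.49763872e-01,  7.24429628e-01, -5.22411881e-01,
         1.37419218e+03],
       [ 0.00000000e+00,  0.0000000
[... 249 characters left out ...]
 [-3.32130699e-01,  4.29391712e-01, -8.39828528e-01,
         2.60649375e+02],
       [ 4.94544713e-01, -6.78903464e-01, -5.42692927e-01,
         6.49180007e+02],
       [ 0.00000000e+00,  0.00000000e+00,  0.00000000e+00,
         1.00000000e+00]])}
wrist {'fov_y': 65.70646984690485, 'cx': 254.51191182335413, 'cy': 188.23246766468796, 'camera_from_world': array([[ 9.99999246e-01,  2.94164860e-04, -1.19253441e-03,
        -5.24026145e+02],
       [ 6.13480741e-04, -9.60741005e-01,  2.77446113e-01,
        -3.64309140e+01],
       [-1.06410181e-03, -2.77446635e-01, -9.60740461e-01,
         3.78342711e+02],
       [ 0.00000000e+00,  0.00000000e+00,  0.00000000e+00,
         1.00000000e+00]])}
```

View pics/scene0.png

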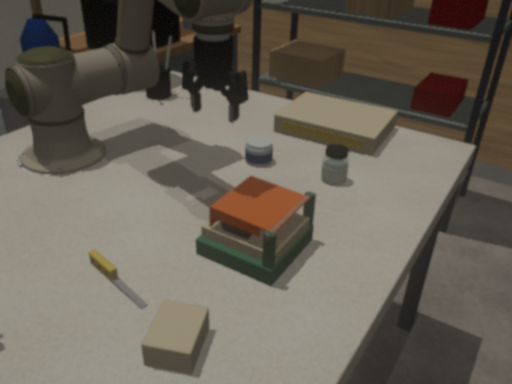

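View pics/side0.png

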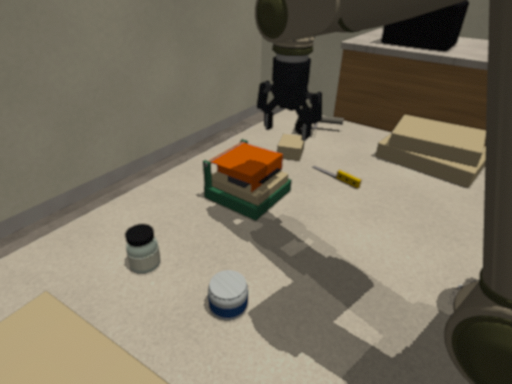

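View pics/wrist0.png

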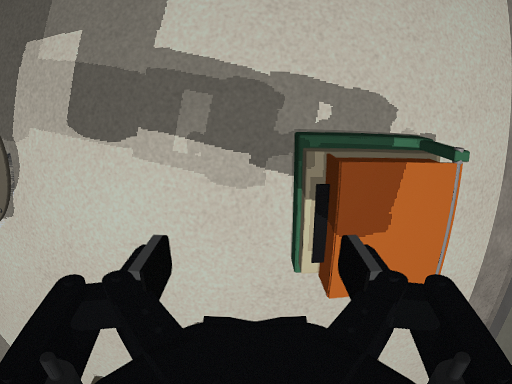

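```bash
cat > h.py <<'E'
from rig import ctrl
import cv2,numpy as np
def info(n):
    i=ctrl.camera_info(n); i['f']=192/np.tan(np.radians(i['fov_y']/2)); return i
def ray(n,i,uv):
    u=(np.array(uv,float)-[i['cx'],i['cy']])/i['f']
    if n=='wrist':
        r=np.hypot(*u); d=np.array([*(u*np.sinc(r/np.pi)),np.cos(r)]) if r>0 else np.array([0,0,1.])
    else: d=np.array([*u,1.])
    T=i['camera_from_world'];R=T[:3,:3]
    return -R.T@T[:3,3], R.T@d/np.linalg.norm(d)
def plane(n,i,uv,z):
    c,d=ray(n,i,uv); return c+d*(z-c[2])/d[2]
def tri(rays):
    A=np.zeros((3,3));b=np.zeros(3)
    for c,d in rays:
        P=np.eye(3)-np.outer(d,d);A+=P;b+=P@c
    return np.linalg.solve(A,b)
def proj(n,i,p):
    T=i['camera_from_world'];q=T[:3,:3]@np.asarray(p,float)+T[:3,3]
    if n=='wrist':
        th=np.arctan2(np.hypot(q[0],q[1]),q[2]);k=th/max(np.hypot(q[0],q[1]),1e-9)
        return np.array([i['cx']+i['f']*k*q[0],i['cy']+i['f']*k*q[1]])
    return np.array([i['cx'],i['cy']])+i['f']*q[:2]/q[2]
E
python3 - <<'E'
from h import *
print(ctrl.tip_extent)
for n in("scene","side","wrist"):
    im=cv2.imread(f"pics/{n}0.png");i=info(n)
    h=cv2.cvtColor(im,cv2.COLOR_BGR2HSV)
    for nm,lo,hi,z in(("yel",(20,150,90),(32,255,255),25),("org",(4,170,80),(14,255,255),125)):
        m=cv2.inRange(h,lo,hi);k,l,s,c=cv2.connectedComponentsWithStats(m)
        for j in range(1,k):
            if s[j,4]>60:
                print(n,nm,s[j],c[j],plane(n,i,c[j],z))
                cnt=cv2.findContours((l==j).astype('uint8'),0,2)[0][0]
                r=cv2.minAreaRect(cnt);print([plane(n,i,p,z).round(0)[:2] for p in cv2.boxPoints(r)])
    if n!='wrist':
        print(i['f'],ray(n,i,(0,0))[0])
i=info("scene");print("tip",plane("scene",i,(145,305),2),"blade",plane("scene",i,(117,279),5))
i=info("side");print("tip",plane("side",i,(313,166),2))
i=info("wrist");print(ray("wrist",i,(0,0))[0])
# front-edge corners of lip, bed
for uv,z in (((317,184),87),((313,262),87),((295,133),40),((294,271),40)): print(plane("wrist",i,uv,z))
im=cv2.imread("pics/wrist0.png")
cv2.imwrite("pics/w0c.png",cv2.resize(im[110:310,270:490],None,fx=3,fy=3,interpolation=2))
im=cv2.imread("pics/scene0.png")
cv2.imwrite("pics/s0c.png",cv2.resize(im[160:380,70:330],None,fx=3,fy=2.7,interpolation=2))
E
```

```text
11.0
scene org [ 214  188   79   41 1809] [255.96406855 207.97070205] [684.69351566 -90.86820113 125.        ]
[array([ 620., -139.]), array([559.,   8.]), array([728., -17.]), array([ 765., -150.])]
491.97668391921854 [1091.9293171  -757.69042684  639.7029592 ]
side yel [338 170  23  18  98] [349.54081633 176.6122449 ] [ 458.19691456 -281.30112297   25.        ]
[array([ 499., -282.]), array([ 504., -326.]), array([ 420., -280.]), array([ 417., -240.])]
side org [ 212  143   71   48 1668] [247.95563549 161.88609113] [643.28662494 -21.07125466 125.        ]
[array([719.,  36.]), array([ 770., -241.]), array([562., -87.]), array([552., 123.])]
352.94691789515997 [164.94559472 624.98914056 564.67602716]
wrist org [  319   161   138   137 12155] [390.86622789 216.23331962] [655.93758544 -29.5958942  125.        ]
[array([ 586., -115.]), array([600.,  40.]), array([729.,  24.]), array([ 743., -168.])]
wrist org [438 164  25 111 187] [451.61497326 218.09625668] [733.71205908 -34.43545901 125.        ]
[array([ 735., -104.]), array([733.,  24.]), array([738.,  24.]), array([ 741., -106.])]
tip [ 593.0927553  -311.26108819    2.        ] blade [ 504.10940759 -292.3383508     5.        ]
tip [ 592.92543759 -309.98888245    2.        ]
[524.46534358  70.12001334 373.04928395]
[587.44077323  -8.00381984  87.        ]
[589.67616575 -98.38357696  87.        ]
[569.7033279   38.65128052  40.        ]
[ 576.04988254 -139.18478106   40.        ]
```

View pics/w0c.png

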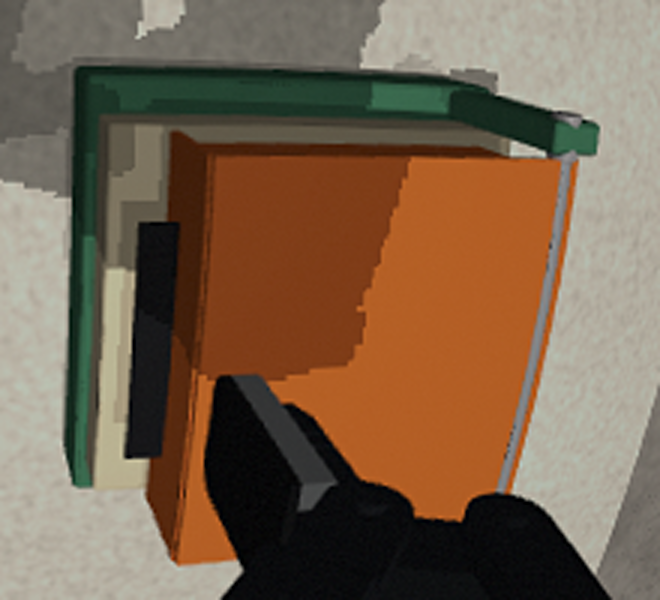

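View pics/s0c.png

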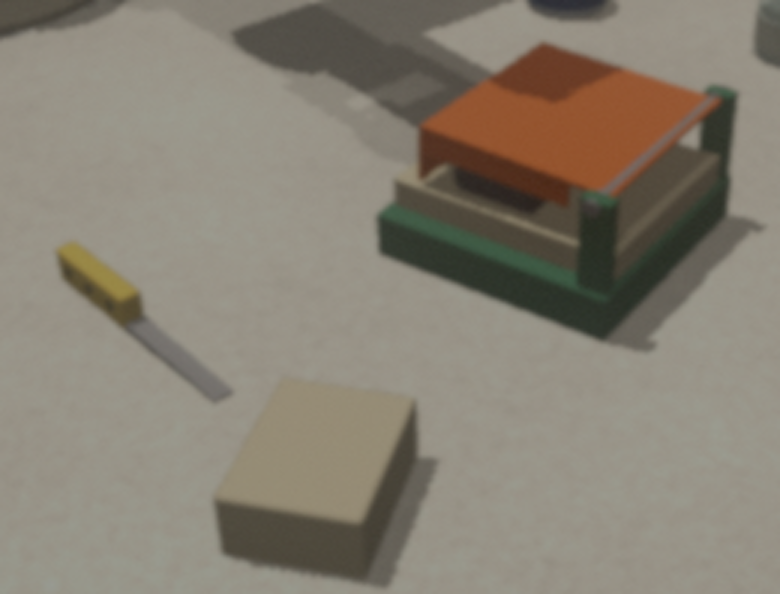

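Request:
apply_moves:
  commands:
    - [8.5,-3.5,-0.7,0.5,0]
    - [8.5,-3.5,-0.7,0.5,0]
    - [8.5,-3.5,-0.7,0.5,0]
    - [8.5,-3.5,-0.7,0.5,0]
    - [8.5,-3.5,-0.7,0.5,0]
    - [8.5,-3.5,-0.7,0.5,0]
    - [8.5,-3.5,-0.7,0.5,0]
    - [8.5,-3.5,-0.6,0.5,0]

```text
time_s: 0.82
eef_pos: [469.2, -281.6, 201.9]
ee_rot: [-0.0, 0.707, 0.707, -0.0]
force: [0.4, 0.7, 0.3]
grip_width: 0.992
```

Request:
apply_moves:
  commands:
    - [8.5,0,0,0,0.12]
    - [8.5,0,0,0,0.12]
    - [8.5,0,0,0,0.12]
    - [8.5,0,0,0,0.12]
    - [8.5,0,0,0,0.12]
    - [8.5,0,0,0,0.12]
    - [8.5,0,0,0,0.12]
    - [8.5,0,0,0,0.12]
    - [8.5,0,0,0,0.12]
    - [8.5,0,0,0,0.12]
    - [8.5,0,0,0,0.12]
    - [8.5,0,0,0,0.12]

```text
time_s: 1.82
eef_pos: [469.9, -279.9, 202.0]
ee_rot: [-0.0, 0.998, 0.062, -0.0]
force: [0.2, -1.0, 0.4]
grip_width: 0.994
```

Request:
apply_moves:
  commands:
    - [8.5,0,0,0,0.12]
    - [8.5,0,0,0,0.12]
    - [8.5,0,0,0,0.109]
    - [8.5,0,0,0,0]
    - [8.5,0,0,0,0]

```text
time_s: 2.23
eef_pos: [469.9, -280.0, 202.1]
ee_rot: [-0.0, 0.994, -0.107, -0.0]
force: [-0.8, -0.7, -0.1]
grip_width: 0.993
```

Run:
```python
from h import *
s=ctrl.sense();print(s['time_s'],s['eef_pos'],s['ee_rot'],s['joints'],s['force'])
i=info('wrist');im=ctrl.capture('wrist')[:,:,::-1]
import pickle;pickle.dump((i,s),open('w1.pkl','wb'))
cv2.imwrite('pics/w1.png',im)
```

```text
2.2333 [ 469.92967108 -279.9718861   202.11585079] [-1.04252780e-04  9.94232445e-01 -1.07246473e-01 -1.68033345e-04] [-7.51536623e-01  3.94460519e-01  1.49091303e+00 -3.68698018e-05
  1.25661304e+00  1.03417737e+00] [-0.83875949 -0.67679162 -0.09267315]
```

View pics/w1.png

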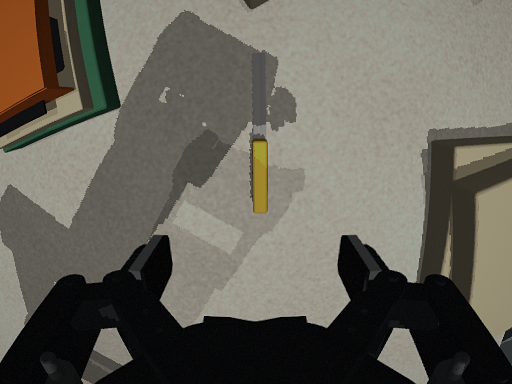

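Run:
```python
from h import *
import pickle
i,s=pickle.load(open('w1.pkl','rb'));im=cv2.imread('pics/w1.png')
h=cv2.cvtColor(im,cv2.COLOR_BGR2HSV)
m=cv2.inRange(h,(20,120,60),(34,255,255));m[:, :200]=0;m[:,320:]=0
b=cv2.minAreaRect(cv2.findContours(m,0,2)[0][0]);print(b,cv2.boundingRect(m))
P=[plane('wrist',i,p,30) for p in ((260,141),(260.5,212))];print(P)
g=cv2.cvtColor(im,cv2.COLOR_BGR2GRAY)
for r in range(48,58):print(r,g[r,245:275])
for uv in((259,53),(259.5,90),(260,125)):print(plane('wrist',i,uv,2))
```

```text
((259.4999694824219, 176.49996948242188), (70.99998474121094, 14.999998092651367), 90.0) (252, 139, 16, 74)
[array([ 500.57880572, -292.85335597,   30.        ]), array([ 424.8694414 , -277.27946548,   30.        ])]
48 [ 94  94  95  97  97  95  96  94 105 103 159 155 154 154 153 153 154 155
 155 155 154 156 155 155 156 157 157 154 155 152]
49 [ 97  97  97  96  96  96  96  96  95  93  92 149 100 154 152 153 154 155
 155 156 158 156 154 156 157 156 154 154 153 150]
50 [ 95  96  95  96  95  96  95  96  94  93  94  90 100 137 143 156 148 111
  89  87 151 158 155 156 156 155 155 154 152 151]
51 [ 95  97  95  94  94  94  96  95  94  94  94  93  93  89 117 159 128  86
  91  92 123 126 157 157 156 156 155 154 154 151]
52 [ 96  95  92  92  91  95  97  97  96  94  94  94  95  94  97 105  96  88
  90  93  93  89 159 111 159 157 157 156 156 155]
53 [ 97  95  91  88  90  94  95  89  79  76  83  83  79  79  76  76  75  78
  78  76  92  96  96  91 163 160 159 158 156 156]
54 [ 96  94  91  87  89  92  86  79  78  81  82  80  81  80  78  79  77  79
  80  78  93  97  97  95  92 102 155 162 159 158]
55 [ 96  95  94  90  91  94  97  81  80  80  81  82  81  79  78  80  78  79
  81  78  91  95  96  96  95  94 106 142 147 157]
56 [ 99  96  95  93  94  96  98  80  79  82  81  81  81  80  78  78  79  79
  81  79  89  94  94  95  95  96  95  94 120 147]
57 [100  95  93  93  96  96  96  79  80  82  80  81  82  81  79  79  77  80
  81  79  85  91  93  96  95  96  96  95  98 102]
[ 593.90955051 -312.4570603     2.        ]
[ 552.96190899 -304.1053681     2.        ]
[ 514.68138159 -296.39582011    2.        ]
```

Request:
apply_moves:
  commands:
    - [8.5,-0.9,0.35,3,-0.011]
    - [8.5,-0.9,0.3,3,0]
    - [8.5,0,0,3,0]
    - [8.5,0,0,3,0]
    - [8.5,0,0,2.5,0]
    - [8.5,0,0,2,0]
    - [8.5,0,0,1.4,0]
    - [8.5,0,0,1,0]
    - [8.5,0,0,0,0]
    - [8.5,0,0,0,0]
  squeeze: 40

```text
time_s: 3.12
eef_pos: [451.1, -282.7, 13.5]
ee_rot: [-0.0, 0.995, -0.103, -0.0]
force: [0.6, -0.2, 0.7]
grip_width: 0.991
```

Run:
```python
from h import *
s=ctrl.sense();print(s['time_s'],s['eef_pos'],s['ee_rot'],s['force'])
im=ctrl.capture('wrist')[:,:,::-1];cv2.imwrite('pics/w2.png',im)
```

```text
3.1167 [ 451.14689725 -282.66584262   13.52502313] [-2.49378291e-06  9.94699151e-01 -1.02828011e-01 -7.79701415e-06] [ 0.60472557 -0.24872124  0.72473156]
```

View pics/w2.png

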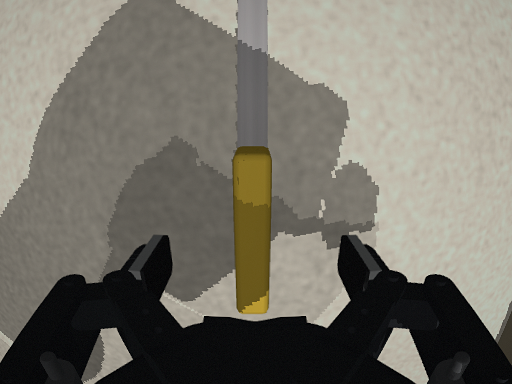

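Request:
apply_moves:
  commands:
    - [1.0,0,0,0,0]
    - [1.0,0,0,0,0]
    - [1.0,0,0,0,0]
    - [1.0,0,0,0,0]
    - [1.0,0,0,0,0]
    - [1.0,0,0,0,0]
    - [1.0,0,0,0,0]
    - [1.0,0,0,0,0]
  squeeze: 110

```text
time_s: 3.83
eef_pos: [451.2, -282.7, 13.7]
ee_rot: [0.0, 0.995, -0.103, 0.0]
force: [-0.6, 0.9, 5.7]
grip_width: 0.171
```

Request:
apply_moves:
  commands:
    - [1.0,0,0,0,0]
    - [1.0,0,0,0,0]
    - [1.0,0,0,0,0]
    - [1.0,0,0,0,0]

```text
time_s: 4.17
eef_pos: [451.2, -282.7, 13.8]
ee_rot: [0.0, 0.995, -0.103, 0.0]
force: [-0.1, 1.4, 5.1]
grip_width: 0.166
```

Request:
apply_moves:
  commands:
    - [1.0,0,0,-0.5,0]
    - [1.0,0,0,-1.5,0]
    - [1.0,0,0,-3,0]
    - [1.0,0,0,-3,0]
    - [1.0,0,0,-3,0]
    - [1.0,0,0,-2,0]
    - [1.0,0,0,0,-0.12]
    - [1.0,0,0,0,-0.121]
    - [1.0,-0.6,-3.2,0,0]
    - [1.0,-0.6,-3.2,0,0]
    - [1.0,-0.6,-3.2,0,0]
    - [1.0,-0.6,-3.2,0,0]

```text
time_s: 5.17
eef_pos: [421.9, -154.0, 143.2]
ee_rot: [-0.0, 1.0, 0.017, -0.0]
force: [0.9, -0.5, -0.5]
grip_width: 0.17
```

Request:
apply_moves:
  commands:
    - [1.0,-0.6,-3.2,0,0]
    - [1.0,-0.6,-3.2,0,0]
    - [1.0,-0.8,-2.5,0,0]
    - [1.0,0,-1.2,0,0]
    - [1.0,0,0,0,0]
    - [1.0,0,0,0,0]

```text
time_s: 5.67
eef_pos: [399.4, -55.1, 143.5]
ee_rot: [0.0, 1.0, 0.017, 0.0]
force: [-0.6, -0.1, -1.3]
grip_width: 0.167
```

```bash
cat > shot.py <<'E'
import sys,pickle
from h import *
k=sys.argv[1];s=ctrl.sense();print(s['time_s'],s['eef_pos'].round(2),s['ee_rot'].round(4),s['force'].round(1),s['grip_width'])
D={}
for n in sys.argv[2:]:
    i=info(n);im=ctrl.capture(n)[:,:,::-1];cv2.imwrite(f'pics/{n}{k}.png',im);D[n]=i
pickle.dump((D,s),open(f'{k}.pkl','wb'))
E
python3 shot.py 3 wrist side scene
```

```text
5.6667 [399.43 -55.15 143.51] [2.000e-04 9.998e-01 1.750e-02 2.000e-04] [-0.6 -0.1 -1.3] 0.16673438196121132
```

View pics/wrist3.png

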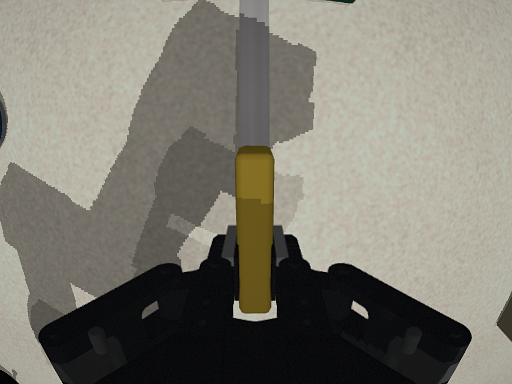

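View pics/side3.png

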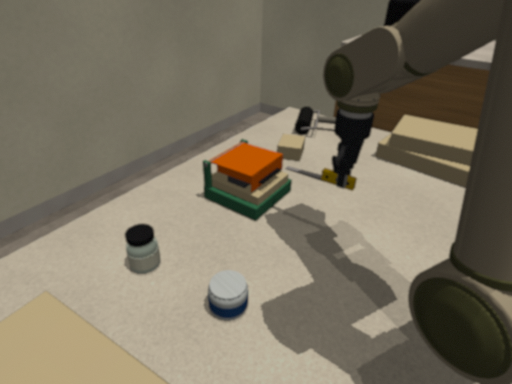

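View pics/scene3.png

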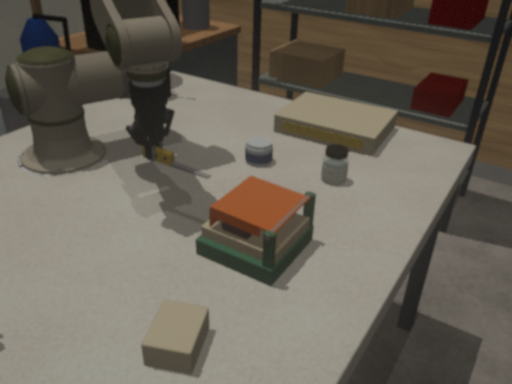

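Request:
apply_moves:
  commands:
    - [1.0,0,0,-3,0]
    - [1.0,0,0,-3,0]
    - [1.0,1,0,-3,0]
    - [1.0,3,0,-3,0]
    - [1.0,3,0,0,0]
    - [1.0,3,0,0,0]
    - [1.0,2,0,0,0]
    - [1.0,1,0,0,0]
    - [1.0,0,0,0,0]
    - [1.0,0,0,0,0]

```text
time_s: 6.65
eef_pos: [528.5, -51.5, 262.2]
ee_rot: [-0.0, 1.0, 0.017, -0.001]
force: [1.0, 0.4, -0.8]
grip_width: 0.168
```

```bash
python3 shot.py 4 wrist; python3 -c "
import cv2
im=cv2.imread('pics/wrist4.png');cv2.imwrite('pics/w4b.png',cv2.resize(im[0:260,110:420],None,fx=2.5,fy=2.3))"
```

```text
6.65 [528.54 -51.47 262.17] [-2.000e-04  9.999e-01  1.650e-02 -6.000e-04] [ 1.   0.4 -0.8] 0.1677017249956422
```

View pics/wrist4.png

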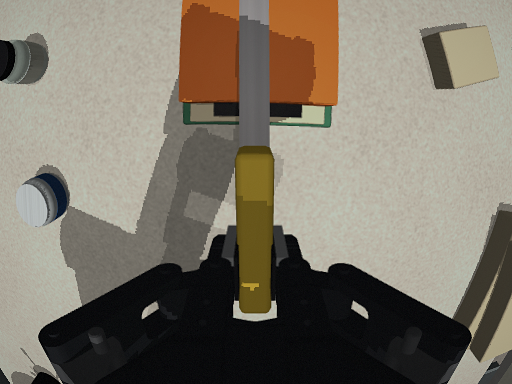

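View pics/w4b.png

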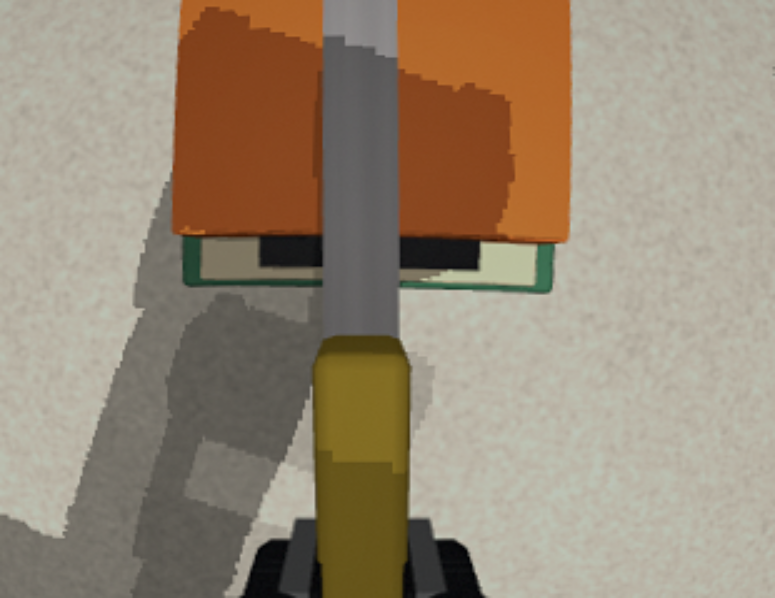

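Run:
```python
from h import *
import pickle
D,s=pickle.load(open('4.pkl','rb'));i=D['wrist']
im=cv2.imread('pics/wrist4.png');g=cv2.cvtColor(im,6)
hsv=cv2.cvtColor(im,cv2.COLOR_BGR2HSV)
for c in (200,220,230,280,290,310):print('col',c,[tuple(int(v) for v in im[r,c]) for r in range(99,130,1)])
for r in (108,111):print('row',r,[int(x) for x in g[r,180:245]],[int(x) for x in g[r,268:340]])
```

```text
col 200 [(29, 66, 130), (30, 68, 131), (20, 53, 109), (5, 26, 64), (74, 88, 95), (76, 91, 97), (100, 120, 128), (97, 117, 126), (97, 117, 126), (97, 117, 125), (98, 118, 126), (98, 118, 126), (97, 117, 126), (97, 117, 125), (97, 117, 125), (97, 117, 126), (97, 118, 126), (97, 117, 125), (97, 118, 126), (98, 119, 126), (98, 119, 127), (97, 117, 127), (73, 90, 93), (45, 62, 28), (35, 50, 22), (80, 90, 89), (109, 118, 123), (107, 116, 121), (91, 98, 101), (82, 89, 92), (80, 87, 90)]
col 220 [(32, 71, 140), (22, 53, 106), (25, 58, 114), (12, 21, 39), (20, 17, 16), (25, 23, 22), (24, 23, 22), (25, 24, 24), (25, 24, 24), (24, 23, 24), (25, 24, 24), (24, 23, 23), (24, 21, 22), (22, 22, 22), (24, 21, 21), (22, 21, 19), (36, 39, 41), (64, 76, 82), (90, 109, 118), (99, 120, 129), (98, 118, 128), (93, 112, 123), (53, 66, 65), (44, 61, 33), (38, 54, 26), (62, 70, 65), (110, 117, 122), (104, 113, 117), (103, 111, 115), (105, 114, 117), (105, 114, 118)]
col 230 [(30, 69, 133), (24, 59, 117), (21, 52, 106), (15, 22, 41), (16, 14, 12), (23, 21, 21), (24, 23, 24), (25, 24, 24), (22, 22, 21), (25, 25,
[... 2316 characters left out ...]
87, 188, 192, 166, 86, 93, 93, 92, 94, 84, 84, 170, 181, 181, 180, 177, 180, 180, 179]
row 111 [112, 114, 99, 54, 52, 56, 57, 57, 55, 51, 81, 117, 118, 118, 117, 117, 117, 117, 117, 118, 117, 117, 117, 117, 117, 117, 118, 118, 118, 118, 118, 119, 122, 74, 24, 22, 22, 21, 21, 22, 22, 23, 22, 24, 23, 24, 23, 25, 22, 24, 24, 25, 23, 23, 24, 22, 18, 15, 10, 79, 98, 97, 96, 98, 99] [97, 84, 21, 24, 25, 23, 23, 24, 23, 22, 24, 21, 22, 23, 23, 24, 23, 22, 23, 23, 23, 20, 23, 24, 22, 20, 23, 21, 21, 22, 20, 20, 17, 41, 150, 191, 187, 187, 187, 186, 185, 186, 187, 186, 186, 185, 186, 187, 186, 186, 186, 186, 186, 185, 187, 192, 144, 87, 92, 93, 92, 92, 81, 119, 170, 180, 180, 181, 184, 187, 187, 185]
```

Run:
```python
from h import *
import pickle
D,s=pickle.load(open('4.pkl','rb'));i=D['wrist']
p=lambda uv,z:plane('wrist',i,uv,z)[:2].round(1)
print(ray('wrist',i,(0,0))[0])
print('lip sides',p((213.4,108),88),p((301.7,108),88), 'front',p((220,115.2),86),p((290,117),86))
print('stone sides',p((190.2,108),65),p((324,108),65),p((190.2,111),65),p((323.7,111),65),'front',p((200,121),65),p((220,120.8),65),p((310,123),65))
print('bed sides',p((182.5,108),40),p((331.6,108),40),p((182.4,111),40),p((330.8,111),40))
print('bed front bottom',p((200,124),0),p((230,124.8),0),p((290,126),0),p((310,126.2),0), 'top',p((200,122.),40),p((310,124.5),40))
print('cover skirt top front',p((200,101),125),p((310,102),125))
```

```text
[598.72417812 -49.57302482 393.23042503]
lip sides [593.9  -7.6] [597.1 -97.8] front [586.4 -14.3] [587.  -86.4]
stone sides [593.5  21.7] [ 598.7 -126.6] [590.1  21.6] [ 595.3 -126.5] front [578.9  10.4] [579.4 -12.1] [ 580.8 -111.6]
bed sides [593.1  36.6] [ 599.4 -141.9] [589.5  36.7] [ 595.7 -141.1]
bed front bottom [571.   22.2] [570.5 -18. ] [571.7 -97.3] [ 572.9 -124.2] top [576.2  14.9] [ 577.6 -116.5]
cover skirt top front [ 6.008e+02 -3.000e-01] [603.2 -99.2]
```

Run:
```python
from h import *
# pose of camera at wrist0
T=np.array([[9.99999246e-01,2.94164860e-04,-1.19253441e-03,-5.24026145e+02],[6.13480741e-04,-9.60741005e-01,2.77446113e-01,-3.64309140e+01],[-1.06410181e-03,-2.77446635e-01,-9.60740461e-01,3.78342711e+02],[0,0,0,1]])
i=info('wrist');i['camera_from_world']=T
im=cv2.imread('pics/wrist0.png').astype(int)
# rod: gray (low saturation) between oranges, cols 430-470
pts=[]
for r in range(170,270,8):
    row=im[r,425:475];sat=row.max(1)-row.min(1)
    c=np.where((sat<45))[0]
    # first run after orange
    c=c[(c>0)];
    k=c[0];e=k
    while e+1 in c:e+=1
    pts.append((r,425+k,425+e))
print(pts)
P=np.array([plane('wrist',i,((a+b)/2,r),114)[:2] for r,a,b in pts if b-a<9]);print(P.round(1))
f=np.polyfit(P[:,1],P[:,0],1);print('rod yaw deg',-np.degrees(np.arctan(f[0])), 'x at y=-52',np.polyval(f,-50))
# stone left edge: green->stone vertical transition, rows 135-165
hsv=cv2.cvtColor(im.astype('uint8'),cv2.COLOR_BGR2HSV)
G=[]
for c in range(305,425,10):
    m=(hsv[125:165,c,0]>60)&(hsv[125:165,c,0]<95)&(hsv[125:165,c,1]>70)
    k=np.where(m)[0]; G.append((c,125+k[0],125+k[-1]+1))
print(G)
A=np.array([plane('wrist',i,(c,b-.5),65)[:2] for c,a,b in G]);B=np.array([plane('wrist',i,(c,a-.5),40)[:2] for c,a,b in G])
for Q in(A,B):print(Q.round(1).tolist(),np.degrees(np.arctan(np.polyfit(Q[:,0],Q[:,1],1)[0])))
# bed front edge & cover front in wrist0
```

```text
[(170, np.int64(456), np.int64(459)), (178, np.int64(456), np.int64(458)), (186, np.int64(454), np.int64(456)), (194, np.int64(453), np.int64(455)), (202, np.int64(452), np.int64(454)), (210, np.int64(450), np.int64(452)), (218, np.int64(449), np.int64(451)), (226, np.int64(447), np.int64(449)), (234, np.int64(445), np.int64(447)), (242, np.int64(443), np.int64(445)), (250, np.int64(441), np.int64(443)), (258, np.int64(439), np.int64(441)), (266, np.int64(437), np.int64(439))]
[[739.   15.6]
 [739.9   6.8]
 [738.9  -2. ]
 [739.4 -11. ]
 [740.1 -20.1]
 [739.4 -29.3]
 [740.3 -38.8]
 [739.9 -48.4]
 [739.6 -58.1]
 [739.5 -68.1]
 [739.5 -78.4]
 [739.7 -88.9]
 [740.  -99.7]]
rod yaw deg 0.2548078657890109 x at y=-52 739.6781385186194
[(305, np.int64(132), np.int64(148)), (315, np.int64(133), np.int64(148)), (325, np.int64(133), np.int64(148)), (335, np.int64(133), np.int64(148)), (345, np.int64(133), np.int64(148)), (355, np.int64(133), np.int64(148)), (365, np.int64(134), np.int64(149)), (375, np.int64(134), np.int64(149)), (385, np.int64(135), np.int64(149)), (395, np.int64(135), np.int64(149)), (405, np.int64(136), np.int64(150)), (415, np.int64(136), np.int64(150))]
[[577.3, 25.9], [588.1, 26.1], [599.0, 26.3], [610.1, 26.5], [621.4, 26.8], [633.0, 27.2], [644.8, 26.5], [657.0, 26.9], [669.4, 27.3], [682.3, 27.9], [695.7, 27.3], [709.5, 27.9]] 0.791892182599305
[[581.0, 40.6], [592.6, 39.7], [604.3, 40.1], [616.2, 40.4], [628.3, 40.9], [640.7, 41.4], [653.4, 40.7], [666.4, 41.4], [679.8, 40.8], [693.6, 41.6], [707.9, 41.1], [722.7, 42.0]] 0.6465562528919654
```

Request:
apply_moves:
  commands:
    - [1.0,-2.0,0.18,0,0.02]
    - [1.0,-3.0,0,0,0]
    - [1.0,-3.0,0,1,0]
    - [1.0,-2.3,0,3,0]
    - [1.0,0,0,3,0]
    - [1.0,0,0,3,0]
    - [1.0,0,0,3,0]
    - [1.0,0,0,2.5,0]
    - [1.0,0,0,1.5,0]
    - [1.0,0,0,0.6,0]
    - [1.0,0,0,0,0]
    - [1.0,0,0,0,0]

```text
time_s: 7.7
eef_pos: [426.0, -54.7, 87.7]
ee_rot: [0.0, 1.0, 0.007, 0.001]
force: [0.0, 0.2, -1.1]
grip_width: 0.165
```

```bash
python3 shot.py 5 wrist side scene; python3 -c "
import cv2
im=cv2.imread('pics/side5.png');cv2.imwrite('pics/s5b.png',cv2.resize(im[120:230,180:370],None,fx=4,fy=4,interpolation=2))
im=cv2.imread('pics/scene5.png');cv2.imwrite('pics/c5b.png',cv2.resize(im[110:290,120:340],None,fx=3.5,fy=3.2,interpolation=2))
"
```

```text
7.7 [425.98 -54.72  87.65] [3.0e-04 1.0e+00 6.7e-03 6.0e-04] [ 0.   0.2 -1.1] 0.16480892286348858
```

View pics/wrist5.png

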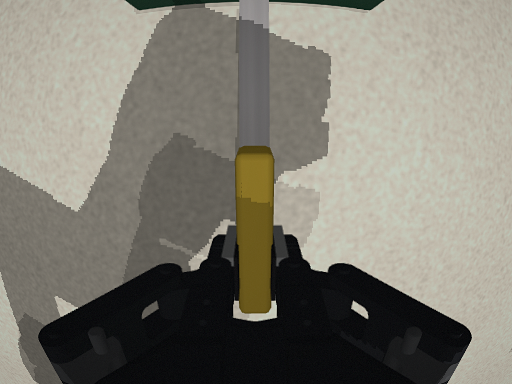

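View pics/s5b.png

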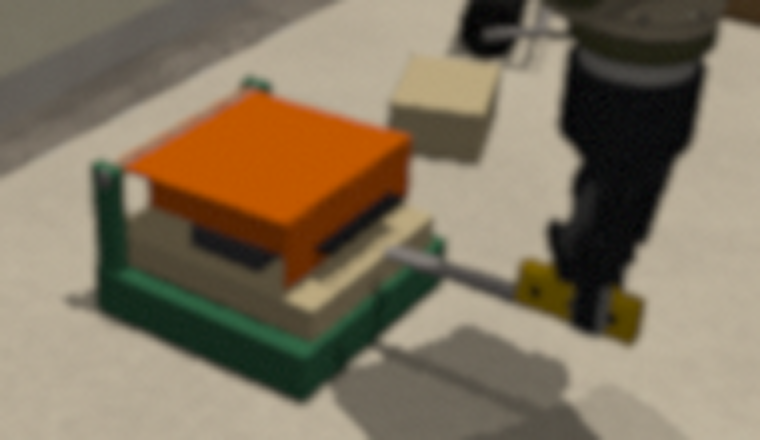

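View pics/c5b.png

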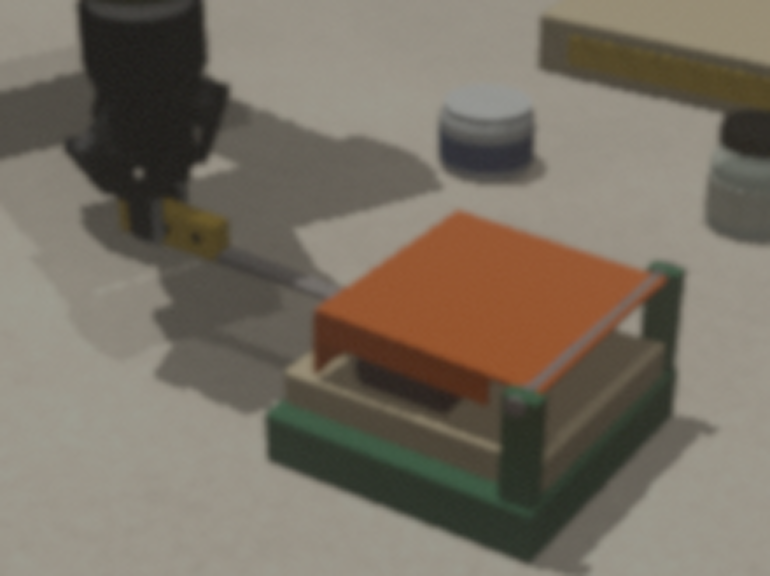

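Run:
```python
from h import *
i=info('side')
for p in ((572.5,-52.9,74),(572.5,-46,76),(572.5,-52.9,69),(386,-55,74),(386,-55,104),(480,-54,74)):print(p,proj('side',i,p),(proj('side',i,p)-[180,120])*4)
# lip underside corners, shut
for x,z in ((587,82),(601,82),(601,67)):
  for y in (-8,-98): print('lip',x,y,z,(proj('side',i,(x,y,z))-[180,120])*4)
for y in (17,-122):print('skirt low',(proj('side',i,(601,y,67))-[180,120])*4)
```

```text
(572.5, -52.9, 74) [276.56338634 182.31690769] [386.25354537 249.26763078]
(572.5, -46, 76) [275.16721945 182.7737887 ] [380.66887779 251.09515479]
(572.5, -52.9, 69) [276.46093786 183.92512734] [385.84375145 255.70050935]
(386, -55, 74) [343.12228889 207.45654659] [652.48915557 349.82618635]
(386, -55, 104) [345.13912562 197.01522668] [660.55650249 308.0609067 ]
(480, -54, 74) [307.87542727 194.12903775] [511.50170907 296.51615101]
lip 587 -8 82 [329.49657128 260.74081389]
lip 587 -98 82 [405.04541011 204.65670518]
lip 601 -8 82 [311.62125688 253.58489906]
lip 601 -98 82 [387.75778035 198.35324075]
lip 601 -8 67 [311.03495656 273.16773779]
lip 601 -98 67 [386.57351421 217.17123209]
skirt low [288.22874053 290.07391717]
skirt low [405.1469145  203.40282629]
```

Request:
apply_moves:
  commands:
    - [1.0,0.6,0,0.15,0]
    - [1.0,0.6,0,0,0]
    - [1.0,0.6,0,0,0]
    - [1.0,0.5,0,0,0]
    - [1.0,0.2,0,0,0]
    - [1.0,0,0,0,0]
    - [1.0,0,0,0,0]

```text
time_s: 8.43
eef_pos: [450.7, -54.0, 85.1]
ee_rot: [-0.0, 1.0, 0.007, -0.0]
force: [-0.1, 0.1, -0.5]
grip_width: 0.17
```

Request:
apply_moves:
  commands:
    - [1.0,0.1,0,0,0]
    - [1.0,0.1,0,0,0]
    - [1.0,0,0,0,0]
    - [1.0,0,0,0,0]

```text
time_s: 8.77
eef_pos: [452.8, -54.1, 85.3]
ee_rot: [0.0, 1.0, 0.007, 0.0]
force: [-0.2, -0.0, -1.8]
grip_width: 0.17
```

Request:
apply_moves:
  commands:
    - [1.0,0.1,0,0,0]
    - [1.0,0,0,0,0]
    - [1.0,0,0,0,0]

```text
time_s: 9.02
eef_pos: [453.7, -54.0, 85.2]
ee_rot: [-0.0, 1.0, 0.007, -0.0]
force: [0.2, 0.3, -1.7]
grip_width: 0.166
```

Request:
apply_moves:
  commands:
    - [1.0,0.1,0,0,0]
    - [1.0,0,0,0,0]
    - [1.0,0,0,0,0]

```text
time_s: 9.27
eef_pos: [454.2, -53.9, 85.0]
ee_rot: [-0.0, 1.0, 0.007, -0.001]
force: [-3.1, -0.2, -1.8]
grip_width: 0.17
```

Request:
apply_moves:
  commands:
    - [1.0,0.1,0,0,0]
    - [1.0,0,0,0,0]
    - [1.0,0,0,0,0]

```text
time_s: 9.52
eef_pos: [454.7, -53.8, 84.7]
ee_rot: [-0.0, 1.0, 0.007, -0.002]
force: [-5.0, -0.3, -3.3]
grip_width: 0.167
```

Request:
apply_moves:
  commands:
    - [1.0,-0.27,0,-0.4,0]
    - [1.0,0,0,-0.43,0]
    - [1.0,-0.1,0,-0.6,0]
    - [1.0,-0.1,0,-0.6,0]
    - [1.0,-0.1,0,-0.6,0]
    - [1.0,-0.01,0,-0.66,0]
    - [1.0,0.02,0,-0.6,0]
    - [1.0,0.03,0,-0.6,0]
    - [1.0,0.04,0,-0.6,0]
    - [1.0,0.04,0,-0.67,0]
    - [1.0,0,0,0,0]
    - [1.0,0,0,0,0]

```text
time_s: 10.52
eef_pos: [451.8, -54.2, 143.3]
ee_rot: [0.0, 1.0, 0.007, 0.001]
force: [0.4, 1.0, -1.3]
grip_width: 0.172
```

```bash
python3 shot.py 6 side scene; python3 -c "
import cv2
im=cv2.imread('pics/side6.png');cv2.imwrite('pics/s6b.png',cv2.resize(im[100:230,180:370],None,fx=4,fy=4,interpolation=2))
"
```

```text
10.5167 [451.78 -54.19 143.33] [2.0e-04 1.0e+00 6.9e-03 9.0e-04] [ 0.4  1.  -1.3] 0.17164758483989234
```

View pics/s6b.png

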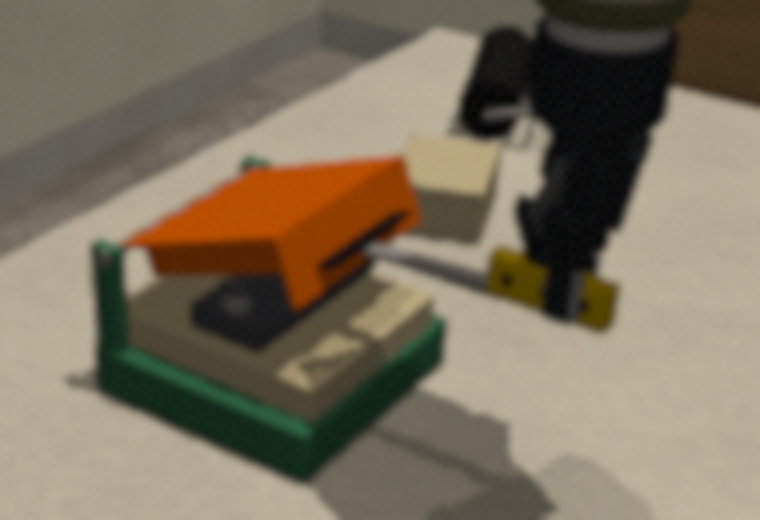

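The cover is rising with the tip (blade at about crop (370,250) under the lip). Continuing along the arc.

Request:
apply_moves:
  commands:
    - [1.0,0.14,0,-0.8,0]
    - [1.0,0.18,0,-0.81,0]
    - [1.0,0.22,0,-0.81,0]
    - [1.0,0.28,0,-0.77,0]
    - [1.0,0.32,0,-0.76,0]
    - [1.0,0.36,0,-0.75,0]
    - [1.0,0.41,0,-0.72,0]
    - [1.0,0.45,0,-0.7,0]
    - [1.0,0.49,0,-0.67,0]
    - [1.0,0,0,0,0]

```text
time_s: 11.45
eef_pos: [481.2, -53.9, 212.2]
ee_rot: [0.0, 1.0, 0.007, 0.001]
force: [-0.0, 0.2, -0.5]
grip_width: 0.168
```

```bash
python3 shot.py 7 side; python3 -c "
import cv2
im=cv2.imread('pics/side7.png');cv2.imwrite('pics/s7b.png',cv2.resize(im[80:230,180:370],None,fx=4,fy=4,interpolation=2))
"
```

```text
11.45 [481.23 -53.91 212.19] [4.0e-04 1.0e+00 7.0e-03 1.5e-03] [-0.   0.2 -0.5] 0.16756782760443728
```

View pics/s7b.png

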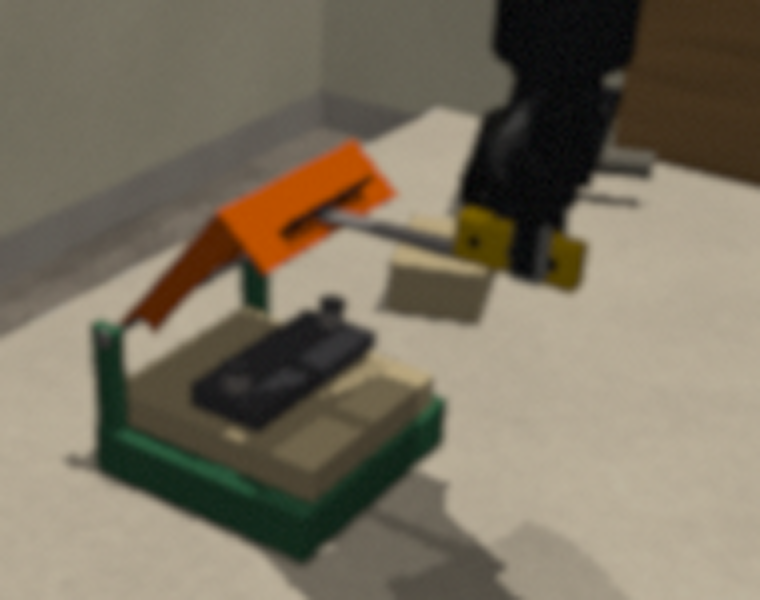

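Request:
apply_moves:
  commands:
    - [1.0,0.53,0,-0.64,0]
    - [1.0,0.56,0,-0.61,0]
    - [1.0,0.59,0,-0.57,0]
    - [1.0,0.63,0,-0.54,0]
    - [1.0,0.66,0,-0.5,0]
    - [1.0,0.69,0,-0.45,0]
    - [1.0,0.72,0,-0.42,0]
    - [1.0,0.73,0,-0.38,0]
    - [1.0,0.75,0,-0.34,0]
    - [1.0,0.5,0,-0.2,0]
    - [1.0,0.4,0,-0.14,0]
    - [1.0,0,0,0,0]

```text
time_s: 12.5
eef_pos: [548.2, -52.8, 258.9]
ee_rot: [0.0, 1.0, 0.007, 0.001]
force: [0.4, -0.8, 1.0]
grip_width: 0.166
```

```bash
python3 shot.py 8 side; python3 -c "
import cv2
im=cv2.imread('pics/side8.png');cv2.imwrite('pics/s8b.png',cv2.resize(im[80:230,180:370],None,fx=4,fy=4,interpolation=2))
"
```

```text
12.5 [548.17 -52.82 258.94] [1.0e-04 1.0e+00 6.9e-03 7.0e-04] [ 0.4 -0.8  1. ] 0.1660460208001691
```

View pics/s8b.png

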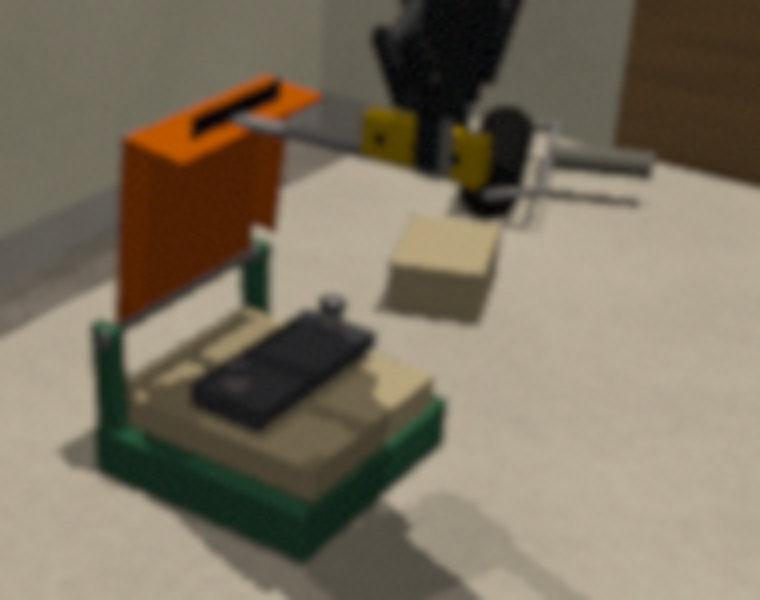

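Request:
apply_moves:
  commands:
    - [1.0,-1,0,0,0]
    - [1.0,-2,0,0,0]
    - [1.0,-1,0,0,0]
    - [1.0,0,0,0,0]
    - [1.0,0,0,0,0]

```text
time_s: 12.97
eef_pos: [507.4, -53.4, 258.8]
ee_rot: [0.0, 1.0, 0.007, 0.0]
force: [-0.7, -0.2, -1.6]
grip_width: 0.166
```

```bash
python3 shot.py 9 wrist side scene; python3 -c "
import cv2
im=cv2.imread('pics/wrist9.png');cv2.imwrite('pics/w9b.png',cv2.resize(im[0:170,150:360],None,fx=3.6,fy=3.4,interpolation=2))
im=cv2.imread('pics/side9.png');cv2.imwrite('pics/s9b.png',cv2.resize(im[80:230,180:370],None,fx=4,fy=4,interpolation=2))
"
```

```text
12.9667 [507.36 -53.35 258.79] [0.0e+00 1.0e+00 6.7e-03 2.0e-04] [-0.7 -0.2 -1.6] 0.16579289782042608
```

View pics/w9b.png

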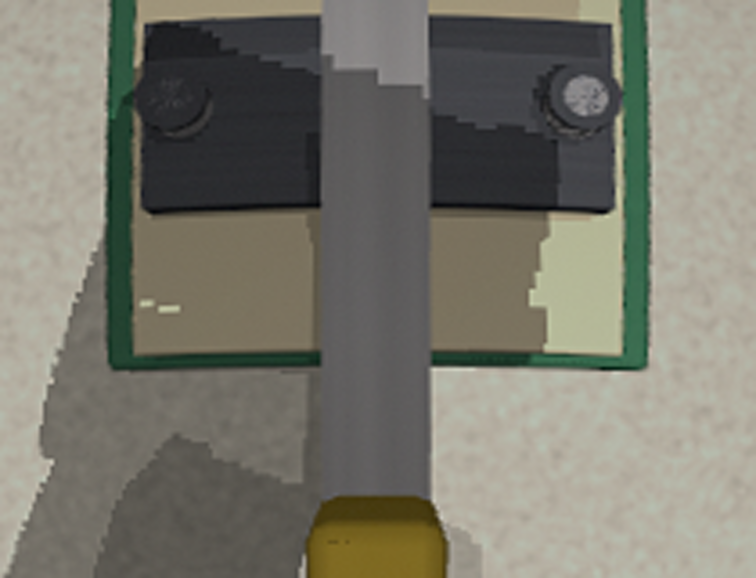

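View pics/s9b.png

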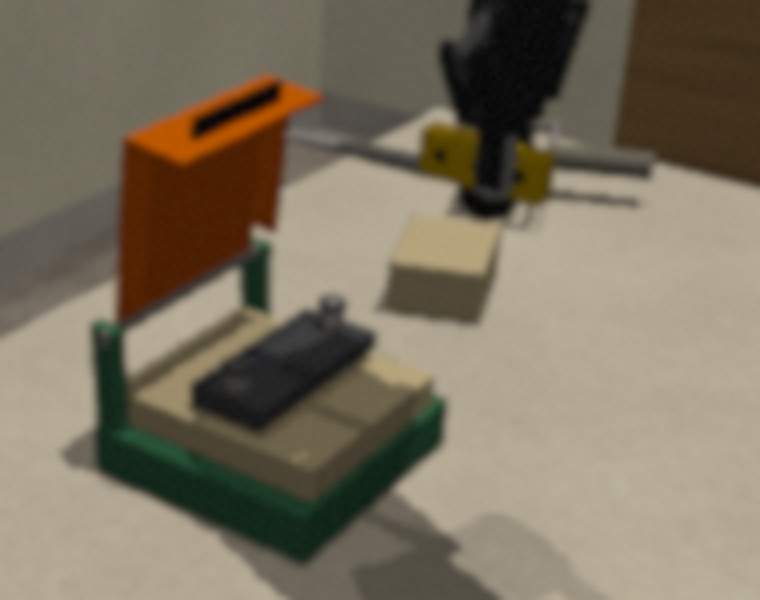

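```bash
python3 - <<'E'
from h import *
import pickle
D,s=pickle.load(open('9.pkl','rb'));i=D['wrist']
def p(x,y,z):return plane('wrist',i,(150+x/3.6,y/3.4),z)[:2].round(1)
print('bar top front L,R',p(141,205,87),p(613,208,87),'rear',p(147,24,87),p(610,24,87))
print('stone front L R',p(134,354,65),p(623,354,65),'stone rear-ish L,R',p(136,0,65),p(621,0,65))
print('bed L R',p(108,300,40),p(650,300,40),p(112,0,40),p(645,0,40))
# feeler axis: blade edges at z of upper surface: near handle top z=245+7.7, far end 245+2+...
print('blade', p(375,480,252),p(375,10,248.0), 'TCP',s['eef_pos'])
i2=D['side']
for q in ((654.3,-51.6,245.2),(654.3,-51.6,247.2)):print('side tip',(proj('side',i2,q)-[180,80])*4)
print((proj('side',i2,(559.5,-53,245.2))-[180,80])*4,(proj('side',i2,(559.5,-53,252.9))-[180,80])*4)
E
python3 -c "
import cv2
im=cv2.imread('pics/side9.png');cv2.imwrite('pics/s9c.png',cv2.resize(im[100:135,245:325],None,fx=10,fy=10,interpolation=0))
"
```

```text
bar top front L,R [624.1  14.2] [ 625.  -118.9] rear [682.6  14.1] [ 684.5 -118. ]
stone front L R [578.5  21. ] [ 580.6 -128. ] stone rear-ish L,R [699.4  22.8] [ 701.6 -126.4]
bed L R [598.   35.5] [ 600.5 -142.3] [709.5  36.9] [ 712.1 -140.3]
blade [560.3 -52.9] [627.9 -51.9] TCP [507.36245865 -53.35062834 258.79487645]
side tip [289.08052721 132.93162754]
side tip [289.13443986 129.84687704]
[420.71593569 169.01653364] [421.60290391 156.61702351]
```

View pics/s9c.png

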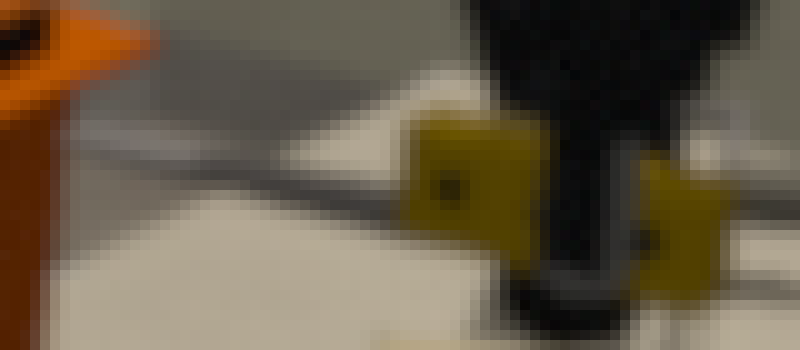

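Request:
apply_moves:
  commands:
    - [1.0,-2.4,0,0,0]
    - [1.0,-3.0,0,1,0]
    - [1.0,0,0,3,0]
    - [1.0,0,0,3,0]
    - [1.0,0,0,3,0]
    - [1.0,0,0,3,0]
    - [1.0,0,0,2.5,0]
    - [1.0,0,0,1.2,0]
    - [1.0,0,0,0.6,0]
    - [1.0,0,0,0.2,0]
    - [1.0,0,0,0,0]
    - [1.0,0,0,0,0]

```text
time_s: 14.12
eef_pos: [454.1, -54.2, 84.5]
ee_rot: [0.0, 1.0, 0.007, 0.001]
force: [-0.2, 0.4, -0.9]
grip_width: 0.166
```

```bash
python3 shot.py 10 wrist side; python3 -c "
import cv2
im=cv2.imread('pics/side10.png');cv2.imwrite('pics/s10b.png',cv2.resize(im[130:220,190:350],None,fx=5,fy=5,interpolation=2))
"
```

```text
14.1167 [454.05 -54.25  84.48] [3.e-04 1.e+00 7.e-03 8.e-04] [-0.2  0.4 -0.9] 0.16571284678170337
```

View pics/s10b.png

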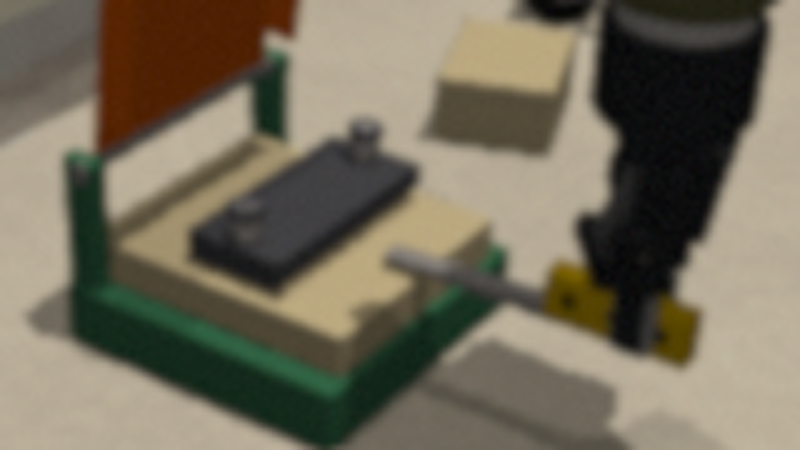

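View pics/wrist10.png

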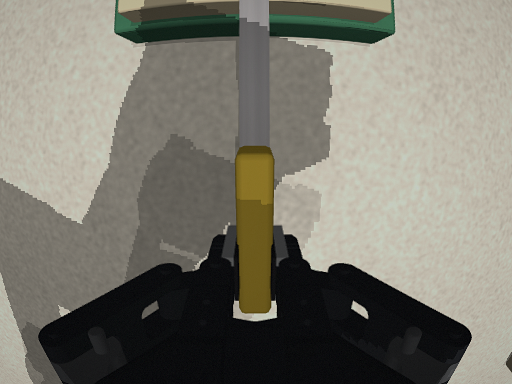

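Request:
apply_moves:
  commands:
    - [1.0,0,0,0.2,0]
    - [1.0,0,0,0.1,0]
    - [1.0,0,0,0.1,0]
    - [1.0,0,0,0,0]
    - [1.0,0,0,0,0]

```text
time_s: 14.63
eef_pos: [453.4, -54.0, 79.6]
ee_rot: [-0.0, 1.0, 0.007, -0.0]
force: [-1.4, -0.3, -2.5]
grip_width: 0.168
```

Request:
apply_moves:
  commands:
    - [1.0,0,0,0.1,0]
    - [1.0,0,0,0,0]
    - [1.0,0,0,0,0]

```text
time_s: 14.88
eef_pos: [453.5, -54.1, 78.7]
ee_rot: [0.0, 1.0, 0.007, 0.0]
force: [-0.3, 0.2, -0.9]
grip_width: 0.165
```

Request:
apply_moves:
  commands:
    - [1.0,0,0,0.07,0]
    - [1.0,0,0,0,0]
    - [1.0,0,0,0,0]

```text
time_s: 15.13
eef_pos: [453.5, -54.1, 78.1]
ee_rot: [0.0, 1.0, 0.007, 0.0]
force: [-1.1, -0.4, 2.0]
grip_width: 0.164
```

Request:
apply_moves:
  commands:
    - [1.0,0,0,0.07,0]
    - [1.0,0,0,0,0]
    - [1.0,0,0,0,0]

```text
time_s: 15.38
eef_pos: [453.5, -54.1, 77.5]
ee_rot: [0.0, 1.0, 0.007, 0.0]
force: [-2.1, -0.1, 4.8]
grip_width: 0.165
```

Request:
apply_moves:
  commands:
    - [1.0,0,0,-0.06,0]
    - [1.0,0.5,0,0,0]
    - [1.0,0.5,0,0,0]
    - [1.0,0.5,0,0,0]
    - [1.0,0.5,0,0,0]
    - [1.0,0,0,0,0]
    - [1.0,0,0,0,0]

```text
time_s: 15.97
eef_pos: [474.2, -53.9, 77.9]
ee_rot: [0.0, 1.0, 0.007, 0.001]
force: [1.7, -0.1, 2.0]
grip_width: 0.165
```

Request:
apply_moves:
  commands:
    - [1.0,0.5,0,0,0]
    - [1.0,0.5,0,0,0]
    - [1.0,0.5,0,0,0]
    - [1.0,0,0,0,0]
    - [1.0,0,0,0,0]

```text
time_s: 16.38
eef_pos: [489.1, -53.7, 78.0]
ee_rot: [0.0, 1.0, 0.007, 0.001]
force: [2.6, 0.5, 3.6]
grip_width: 0.168
```

```bash
python3 shot.py 11 side; python3 -c "
import cv2
im=cv2.imread('pics/side11.png');cv2.imwrite('pics/s11b.png',cv2.resize(im[130:220,190:350],None,fx=5,fy=5,interpolation=2))
"
```

```text
16.3833 [489.06 -53.66  78.02] [2.0e-04 1.0e+00 6.9e-03 7.0e-04] [2.6 0.5 3.6] 0.1681406777814044
```

View pics/s11b.png

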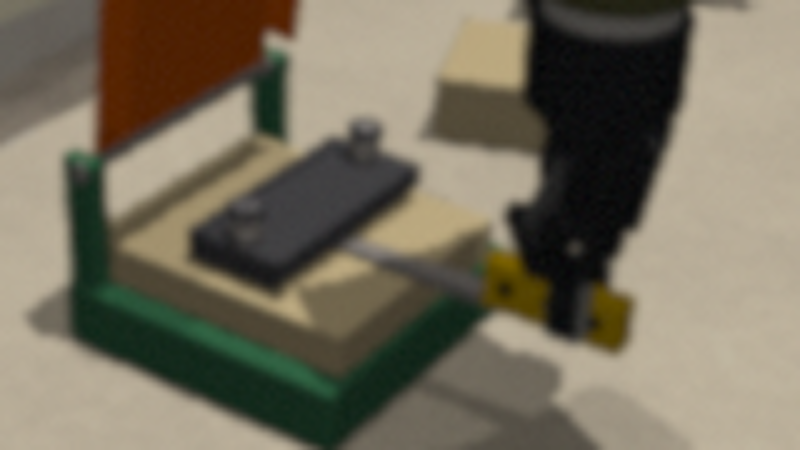

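Request:
apply_moves:
  commands:
    - [1.0,0.3,0,-0.04,0]
    - [1.0,0.3,0,0,0]
    - [1.0,0.2,0,0,0]
    - [1.0,0.2,0,0,0]

```text
time_s: 16.77
eef_pos: [498.3, -53.4, 78.2]
ee_rot: [-0.0, 1.0, 0.007, -0.0]
force: [-2.5, -1.2, 5.6]
grip_width: 0.169
```

Request:
apply_moves:
  commands:
    - [1.0,0.15,0,0,0]
    - [1.0,0.15,0,0,0]

```text
time_s: 16.93
eef_pos: [501.3, -53.3, 78.2]
ee_rot: [-0.0, 1.0, 0.007, -0.0]
force: [-2.7, -0.9, 6.4]
grip_width: 0.164
```

Request:
apply_moves:
  commands:
    - [1.0,0.15,0,0,0]
    - [1.0,0.15,0,0,0]

```text
time_s: 17.1
eef_pos: [504.3, -53.3, 78.2]
ee_rot: [-0.0, 1.0, 0.007, -0.0]
force: [-3.0, -0.5, 6.8]
grip_width: 0.167
```

Request:
apply_moves:
  commands:
    - [1.0,0.15,0,0,0]
    - [1.0,0.15,0,0,0]

```text
time_s: 17.27
eef_pos: [507.3, -53.3, 78.2]
ee_rot: [-0.0, 1.0, 0.007, -0.0]
force: [-3.2, -0.3, 6.4]
grip_width: 0.164
```

Request:
apply_moves:
  commands:
    - [1.0,0.15,0,0,0]
    - [1.0,0.15,0,0,0]

```text
time_s: 17.43
eef_pos: [510.3, -53.2, 78.3]
ee_rot: [-0.0, 1.0, 0.007, -0.0]
force: [-4.2, 0.5, 6.6]
grip_width: 0.164
```

```bash
python3 shot.py 12 wrist side
```

```text
17.4333 [510.29 -53.23  78.28] [-1.0e-04  1.0e+00  6.9e-03 -4.0e-04] [-4.2  0.5  6.6] 0.164370896663594
```

View pics/wrist12.png

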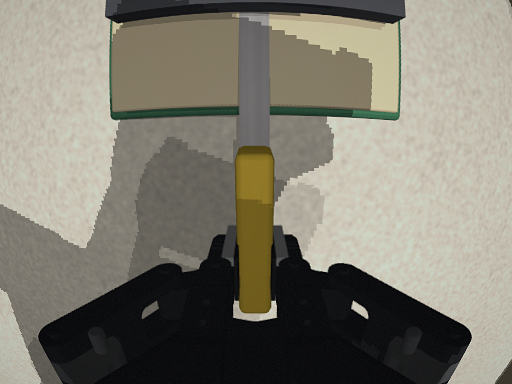

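Request:
apply_moves:
  commands:
    - [1.0,0,0,-0.08,0]
    - [1.0,0,0,0,0]
    - [1.0,0,0,0,0]

```text
time_s: 17.78
eef_pos: [510.2, -53.2, 78.7]
ee_rot: [-0.0, 1.0, 0.007, -0.0]
force: [1.0, 0.6, -0.0]
grip_width: 0.166
```

Request:
apply_moves:
  commands:
    - [1.0,0.15,0,0,0]
    - [1.0,0.15,0,0,0]

```text
time_s: 17.95
eef_pos: [513.3, -53.2, 78.8]
ee_rot: [-0.0, 1.0, 0.007, -0.0]
force: [0.0, -0.5, -0.4]
grip_width: 0.168
```

Request:
apply_moves:
  commands:
    - [1.0,0.15,0,0,0]
    - [1.0,0.15,0,0,0]

```text
time_s: 18.12
eef_pos: [516.4, -53.2, 78.9]
ee_rot: [-0.0, 1.0, 0.007, -0.0]
force: [-0.1, -0.1, -0.7]
grip_width: 0.167
```

Request:
apply_moves:
  commands:
    - [1.0,0.15,0,0,0]
    - [1.0,0.15,0,0,0]

```text
time_s: 18.28
eef_pos: [519.5, -53.1, 78.9]
ee_rot: [-0.0, 1.0, 0.007, -0.0]
force: [0.2, 0.9, -0.6]
grip_width: 0.168
```

```bash
python3 shot.py 13 wrist side
```

```text
18.2833 [519.5  -53.1   78.95] [-1.0e-04  1.0e+00  6.9e-03 -1.0e-04] [ 0.2  0.9 -0.6] 0.16761428127006306
```

View pics/wrist13.png

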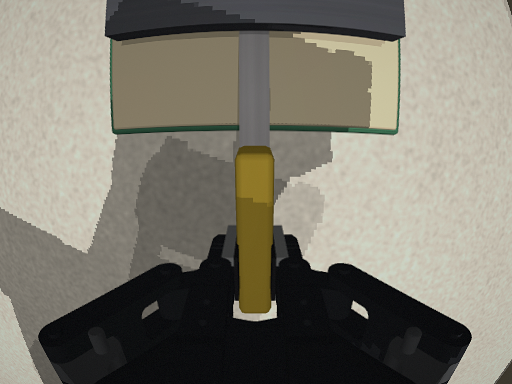

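Request:
apply_moves:
  commands:
    - [1.0,0.15,0,0.01,0]
    - [1.0,0.15,0,0,0]

```text
time_s: 18.55
eef_pos: [522.4, -53.1, 78.9]
ee_rot: [-0.0, 1.0, 0.007, -0.0]
force: [-0.3, -0.2, -1.5]
grip_width: 0.169
```

Request:
apply_moves:
  commands:
    - [1.0,0.15,0,0.01,0]
    - [1.0,0.15,0,0,0]

```text
time_s: 18.72
eef_pos: [525.1, -53.0, 78.8]
ee_rot: [-0.0, 1.0, 0.007, -0.001]
force: [-3.7, -0.4, 0.9]
grip_width: 0.167
```

Request:
apply_moves:
  commands:
    - [1.0,0.15,0,0,0]
    - [1.0,0.15,0,0,0]

```text
time_s: 18.88
eef_pos: [528.2, -53.0, 78.8]
ee_rot: [-0.0, 1.0, 0.007, -0.0]
force: [-3.4, 0.9, 1.1]
grip_width: 0.164
```

Request:
apply_moves:
  commands:
    - [1.0,0.15,0,0,0]
    - [1.0,0.15,0,0,0]

```text
time_s: 19.05
eef_pos: [531.3, -52.9, 78.8]
ee_rot: [-0.0, 1.0, 0.007, -0.0]
force: [-3.9, 0.4, 0.5]
grip_width: 0.163
```

Request:
apply_moves:
  commands:
    - [1.0,0.15,0,0,0]
    - [1.0,0.15,0,0,0]

```text
time_s: 19.22
eef_pos: [534.4, -52.9, 78.8]
ee_rot: [-0.0, 1.0, 0.007, -0.0]
force: [-4.4, -0.5, -0.1]
grip_width: 0.168
```

Request:
apply_moves:
  commands:
    - [1.0,0.15,0,0,0]
    - [1.0,0.15,0,0,0]
    - [1.0,0.15,0,0,0]
    - [1.0,0.15,0,0,0]

```text
time_s: 19.55
eef_pos: [540.4, -52.8, 78.8]
ee_rot: [-0.0, 1.0, 0.007, -0.0]
force: [-3.5, 0.7, -1.5]
grip_width: 0.163
```

Request:
apply_moves:
  commands:
    - [1.0,0.15,0,0,0]
    - [1.0,0.15,0,0,0]
    - [1.0,0.15,0,0,0]
    - [1.0,0.15,0,0,0]

```text
time_s: 19.88
eef_pos: [546.5, -52.7, 78.8]
ee_rot: [-0.0, 1.0, 0.007, -0.0]
force: [-4.5, -1.3, -1.7]
grip_width: 0.164
```

```bash
python3 shot.py 14 wrist side scene;python3 -c "
import cv2
im=cv2.imread('pics/side14.png');cv2.imwrite('pics/s14b.png',cv2.resize(im[130:220,190:350],None,fx=5,fy=5,interpolation=2))
"
```

```text
19.8833 [546.46 -52.71  78.78] [-0.0e+00  1.0e+00  6.9e-03 -1.0e-04] [-4.5 -1.3 -1.7] 0.16407291697367904
```

View pics/wrist14.png

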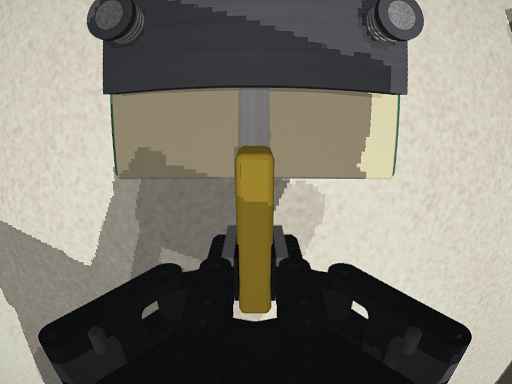

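View pics/s14b.png

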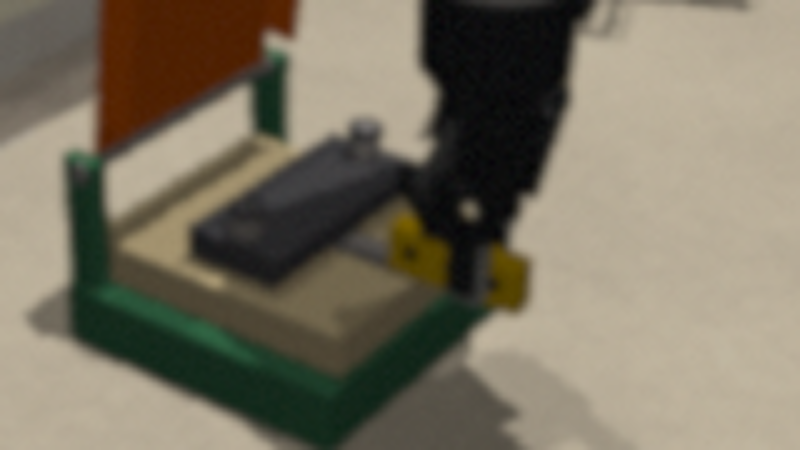

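```bash
cat > bw.py <<'E'
from h import *
import pickle
from scipy.optimize import brentq
def edge(row,lo,hi):
    x=np.arange(lo,hi);g=row[lo:hi].astype(float)
    k=np.argmax(abs(np.diff(g)));k0,k1=max(k-2,0),min(k+3,len(g)-1)
    a,b=np.median(g[max(k-6,0):k-1]),np.median(g[k+3:k+8])
    t=(a+b)/2
    for j in range(k0,k1):
        if (g[j]-t)*(g[j+1]-t)<=0 and g[j]!=g[j+1]: return x[j]+(g[j]-t)/(g[j]-g[j+1])
import sys
for k,rows,srow in (('12',range(3,13,2),range(45,100,8)),('13',range(8,26,3),range(60,115,8)),('14',range(55,85,3),range(115,165,8))) + tuple((a,range(55,85,3),range(115,165,8)) for a in sys.argv[1:]):
    D,s=pickle.load(open(f'{k}.pkl','rb'));i=D['wrist'];g=cv2.cvtColor(cv2.imread(f'pics/wrist{k}.png'),6)
    def hz(r,W,l,h):
        a=edge(g[r],*l);b=edge(g[r],*h)
        if a is None or b is None:return np.nan
        w=lambda z:np.linalg.norm(plane('wrist',i,(a,r),z)-plane('wrist',i,(b,r),z))-W
        return brentq(w,0,180)
    B=[hz(r,134,(90,118),(392,420)) for r in rows];S=[hz(r,150,(100,126),(388,412)) for r in srow]
    print(k,s['eef_pos'][[0,2]].round(1),'bar top',np.round(B,1),np.nanmedian(B).round(2),'stone',np.round(S,1),np.nanmedian(S).round(2))
E
python3 bw.py
```

```text
12 [510.3  78.3] bar top [86.9 86.8 86.7 86.8 86.8] 86.83 stone [66.2 66.3 66.  66.2 66.1  nan 66.2] 66.2
13 [519.5  78.9] bar top [86.9 87.  87.  86.8 86.8 86.8] 86.85 stone [66.3 66.5 66.3 66.5 66.7 66.3 66.4] 66.36
14 [546.5  78.8] bar top [88.1 88.2 88.1 88.2 88.1 88.1 88.3 88.1 88.3 88.1] 88.14 stone [66.5 66.8 66.5 66.2 66.5 66.4 66.5] 66.47
```

Request:
apply_moves:
  commands:
    - [1.0,0.15,0,0,0]
    - [1.0,0.15,0,0,0]
    - [1.0,0.05,0,0,0]
    - [1.0,0,0,0,0]
    - [1.0,0,0,0,0]
    - [1.0,0,0,0,0]

```text
time_s: 20.53
eef_pos: [550.0, -52.7, 78.8]
ee_rot: [0.0, 1.0, 0.007, 0.0]
force: [-1.4, 0.1, -2.6]
grip_width: 0.17
```

```bash
python3 shot.py 15 wrist side scene; python3 bw.py 15;python3 -c "
import cv2
im=cv2.imread('pics/scene15.png');cv2.imwrite('pics/c15b.png',cv2.resize(im[90:290,120:360],None,fx=3.2,fy=3,interpolation=2))
"
```

```text
20.5333 [549.99 -52.72  78.84] [0.0e+00 1.0e+00 6.9e-03 2.0e-04] [-1.4  0.1 -2.6] 0.1698017194425677
12 [510.3  78.3] bar top [86.9 86.8 86.7 86.8 86.8] 86.83 stone [66.2 66.3 66.  66.2 66.1  nan 66.2] 66.2
13 [519.5  78.9] bar top [86.9 87.  87.  86.8 86.8 86.8] 86.85 stone [66.3 66.5 66.3 66.5 66.7 66.3 66.4] 66.36
14 [546.5  78.8] bar top [88.1 88.2 88.1 88.2 88.1 88.1 88.3 88.1 88.3 88.1] 88.14 stone [66.5 66.8 66.5 66.2 66.5 66.4 66.5] 66.47
15 [550.   78.8] bar top [88.6 88.4 88.4 88.5 88.3 88.5 88.5 88.3 88.5 88.3] 88.42 stone [66.5 66.3 63.7 63.3 66.3 66.5 64.2] 66.31
```

View pics/c15b.png

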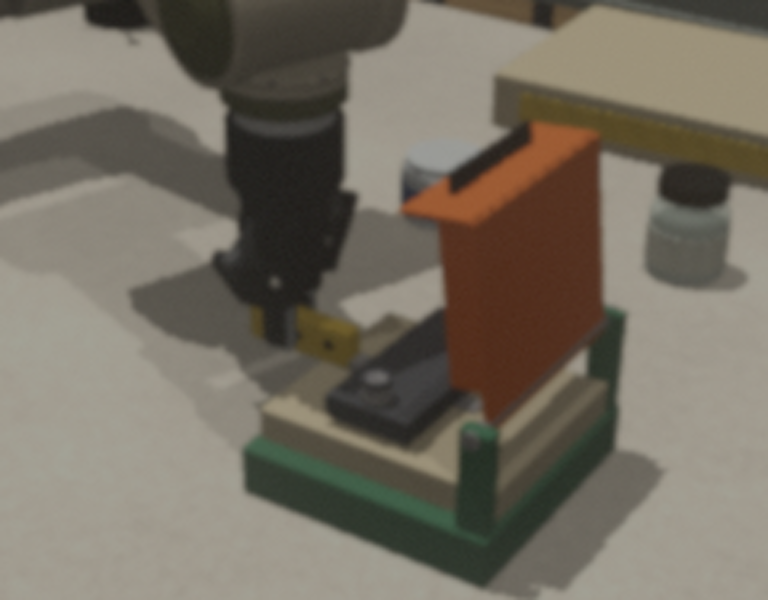

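View pics/side15.png

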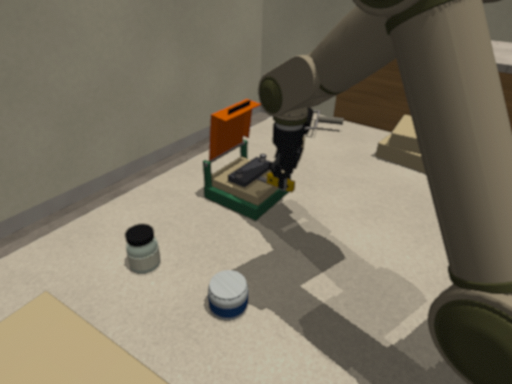

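Request:
apply_moves:
  commands:
    - [1.0,0,0,0.02,0]
    - [1.0,0,0,0,0]
    - [1.0,0,0,0,0]
    - [1.0,0,0,0,0]
    - [1.0,0,0,0,0]

```text
time_s: 21.1
eef_pos: [550.0, -52.7, 78.8]
ee_rot: [0.0, 1.0, 0.007, 0.0]
force: [-1.1, 0.2, -0.7]
grip_width: 0.17
```

```bash
python3 shot.py 16 wrist; python3 bw.py 16|tail -1; python3 -c "
from rig import ctrl
print(ctrl.finish_job())"
```

```text
21.1 [549.97 -52.73  78.77] [0.0e+00 1.0e+00 6.9e-03 1.0e-04] [-1.1  0.2 -0.7] 0.17021285742563697
16 [550.   78.8] bar top [88.5 88.4 88.3 88.5 88.3 88.4 88.4 88.3 88.5 88.3] 88.37 stone [66.5 66.4 66.5 63.5 66.2 66.4 66.5] 66.41
the job is handed in; nothing more can be done
None
```

I gripped the feeler by its handle and levered the cover open with the blade tip under the black lip. I then slid the blade along the stone under the middle of the pressure bar and handed the job in at about 21 s, still holding the feeler there.

- **Cover:** it stands at about 80 degrees, judged from the side and scene pictures and the arc the tip followed. It stayed there after the blade came away.
- **Bar lift:** the wrist pictures, using the bar's apparent width before and after, give about 1.5 mm. Counting the 26.5 mm of taper pushed in after the drag began gives about 1.6 mm, so the two agree. The drag was about 4 N while sliding.
- **Centring:** the blade ran within about 0.5 mm of the bar's middle.
- **Forces:** the contact forces I read stayed under 10 N.
- **Other objects:** the tin, the jar and the stone offcut were not touched.

One check disagreed. The wrist pictures read the absolute heights about 1.3 mm off: the stone came out at 66.4 mm instead of 65 mm. They also put the bar's rest gap at about 2.6 mm, while the force onset gave about 4.5 mm. I therefore relied only on the change in the bar's height. In the last pictures a few of the stone-edge readings were outliers, at about 63–64 mm.

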